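# Lock the mixer drive and seat the splined mixing paddle

### The arm

A 6-joint arm with a two-finger parallel gripper is mounted at the origin on a cart in front of the work surface, level with it; the furniture and walls round the work are solid. World frame = base frame: x ahead of the robot, y to its left, z up, the work surface at z = 0. Lengths are in m, angles in rad, forces in N, time in s.
With the tool pointing down it reaches from about 0.35 to 0.725 m from the base axis. Payload 6 kg.
Tool frame: the origin (TCP) lies at the very end of the fingers, on their centre line; the grasp point (between the pads) lies 19 mm behind it; z points along the fingers, y is the line along which they close (so a half turn about z gives the same grasp; the last joint's range is limited). The gripper opens to 85 mm and grips with 20 to 120 N. Pads are 22 mm wide; open, the fingers measure 114 mm over their backs; the gripper's body (76 mm by 85 mm) begins 54 mm behind the grasp point. The pads swing forward as they close: fully open they stand 13 mm farther back than shut.
Start: joints at [-0.784, 0.04, 0.085, 0, -1.615, -0.334], TCP at [0.262, -0.54, 0.231] pointing down, gripper open.
Joint ranges: [-2.56, 2.56], [-1.29, 2.01], [-1.08, 1.49], [-3.29, 1.98], [-2.81, -0.18], [-2.99, 2.99]. Speed limits (rad/s): [2.57, 2.57, 3.01, 3.14, 3.14, 3.14].

### API

Orientations are given as a unit quaternion [x, y, z, w].
In Python, from plant import bot gives the robot as it stands.
- The arm moves only by the shell command python3 -m jog 'ROWS'. ROWS is JSON, a list of rows, each an object of numbers: "gripper": the closure in counts, from 0 (fully open) to 255 (shut); "x", "y", "z": the shift along the tool's x, y, z in mm; "yaw": the turn about the tool's z in rad. In form: [{"gripper": .., "x": .., "y": .., "z": .., "yaw": ..}, ...]. A call has exactly 5 rows; each row is the pose to reach, as a shift and turn from the pose commanded when the call began, along the tool's axes at that moment; what a row does not reach only later rows make up. A row lasts 1/10 s, in which the tool goes at most 50 mm and 8.59 degrees, less where a joint would pass 70% of its speed; a pose out of reach is approached as far as the arm can. A call with a gripper value outside its range is refused whole. The fingers move at their own pace and stop on an object; the grip force is fixed at half the most. Time passes only in rows, so rows that repeat a pose let the fingers close, or fill a call up. It gives the time, the measured TCP pose, the force, the opening and the grip force at its end, in the units of the state.
- bot.read_state(): the state, without advancing time (a new reading comes with each control period).
- bot.get_image(name): name is "scene" or "side" or "wrist"; returns (picture, depth): 420x560x3 uint8, red, green, blue; 420x560 float32, m along the optical axis (not along the pixel's ray), 0 where there is no reading.
- bot.camera_params(name): a dict with "camera_matrix" (3x3 intrinsics, pixels), "D" ([k1, k2, p1, p2, k3] as OpenCV has them; the pictures are not rectified), "rvec" (rotation vector, rad) and "tvec" (3), from world to camera coordinates, as OpenCV has them. Camera axes: x right, y down, z forward; pixel columns grow to the right and rows downward; lengths in m; the calibration is good to about 2 mm. A picture is of the moment at which its call begins: read the wrist's pose just before it. camera_params takes no time and is no camera call; for the wrist camera it gives the pose at the moment of the call.
- bot.job_done(): hands the job in; it is judged then, once.
The state is a dict: "time_s": time; "joints": joint angles; "qvel": joint speeds; "tau": joint torques, N m; "ee_pos": TCP position; "ee_rot": TCP orientation; "wrist_force": force on the tool from outside, world axes, zero at the start; "ft_torque": the same for the moment, N m; "width": finger opening in m; "grasp_force": force on a finger pad.
Only numpy, scipy, OpenCV 4.12 (cv2) and the standard library are available. Lean on these libraries where they do the work, as an engineer would, in place of code of your own. Each camera call takes 0.05 s, during which the arm holds its last target. There are 200 camera calls.

### The job

Get the drinks mixer ready: first take the orange-handled locking blade from its dark wooden stand, push it all the way down through the orange fork into the slot beside the drive, and let go, leaving it there. Then lift the blue mixing paddle from its light wooden stand, turn it until its cross-shaped stem meshes with the cross-shaped socket of the drive, and slide it fully home against the spring so that its steel flange sits flat on the socket. Finish while still gripping the paddle and pressing it fully home, and leave the cup, timer, pitcher, tamper and spice jar where they stand.

Things in the scene. Friction and masses are not known exactly. Their poses are not given: they have to be found in the camera images.
- mixer: Low white base of a drinks mixer, a fixed block 124 x 154 mm, deck 40 mm high, with a black underside and three small keys on its front (-x) face. Origin on the worktop straight below the drive axis; the block reaches from -62 to +62 mm along its x and from -60 to +94 mm along its y. z up.
- drive_top (a point): Centre of the drive socket's upper face, 66 mm above the worktop, axes as the mixer's. Steel cylinder 52 mm across; in its face a cross recess, grooves along x and y (9 mm wide, 40 long, 24 deep; four equal arms: the paddle fits at every quarter turn, flange on this face). A sprung brass ejector pin stands in its middle, tip 16 mm below the face.
- drive (a joint): Turn of the drive socket with its fork about the vertical axis, rad, 0 at the start (grooves and fork in line with the mixer), free play -0.25 to 0.25, stiff with friction (about 0.12 N m); the locking blade stops it from turning.
- ejector (a joint): How far the ejector pin is pressed down, m: 0 at rest, 0.008 when the paddle is fully home (its flange stops on the socket). The spring pushes back with 4 N at first and 9 N at 0.008, so the paddle rises by 8 mm when it is not pressed.
- lock_slot (a point): Centre of the locking slot at the height of the orange fork's upper face, 46 mm above the worktop, 58 mm from the drive axis along the mixer's +y; axes as the mixer's. The fork (two prongs 8 mm wide, 10 mm apart, along y) lies over a slot in the deck 9 mm wide (x) and 27 mm long (y); the blade's thickness goes along x.
- blade_stand: Dark wooden block, fixed, 70 x 70 x 34 mm, origin at the centre of its underside, z up; the locking blade stands in its slot (9 mm along its x, 27 mm along its y).
- blade: Loose locking blade, upright, 70 g. Origin: centre of the underside of its shoulder (22 x 32 x 4 mm), which lies on the stand now and on the fork when fully in; z up. Below: steel blade 6 mm thick (x), 24 wide (y), 28 long, end rounded. Above: orange handle 14 mm thick (x), 30 wide (y), from 4 to 38 mm above the origin. A half turn fits as well.
- paddle_stand: Light wooden block, fixed, 70 x 70 x 34 mm, origin at the centre of its underside, z up; the paddle stands in its round hole, 33 mm across, and may face any way.
- paddle: Loose paddle, upright, 0.12 kg. Origin: centre of the underside of its steel flange (48 mm across, 5 thick); z up. Below: four wings along its x and y (28 mm tip to tip, 6 thick, 14 long), then a tapered round nose 10 mm across ending 24 mm below the origin. Above: blue plate 24 mm wide (x), 10 thick (y), top at 68 mm: grip it across its thickness; thin loops beside it in its plane (65 mm wide).
- espresso_cup: bystander: green cup with a handle, 65 x 91 x 52 mm, origin at the centre of its underside
- shot_timer: bystander: small white timer with two keys, 62 x 70 x 19 mm, origin at the centre of its underside
- pitcher: bystander: small steel milk pitcher, 67 x 94 x 92 mm, origin at the centre of its underside
- tamper: bystander: coffee tamper with a steel foot and dark wooden handle, 59 x 59 x 94 mm, origin at the centre of its underside
- spice_jar: bystander: small spice jar with yellow cap, 42 x 42 x 96 mm, origin at the centre of its underside
Not all that is in view belongs to the job. Leave any purple or turquoise look-alike of the paddle alone.

How it is judged:
By the outcome, as a careful person would: the job done as asked, in the order asked, and still so for the second after the job is handed in, while the arm keeps its last pose, push and grip.
It also fails if it takes over 58 s, if anything falls off the work surface, if the arm or the gripper's body presses on something with over 40 N, if the wrist force passes 120 N, or if a joint passes its speed limit or range.

## Working session

There is one attempt and no reset: what is moved stays moved. The work goes in short steps, Python scripts to look and compute and a shell command to move; the robot and the scene stay as the last step left them, time stands still between calls to the robot, and variables do not carry over. Pictures are saved under pics/ and viewed, at most 12 in all, crops included, and the job is handed in when it is done.

```bash
mkdir -p pics; ls
python3 - <<'E'
from plant import bot
import cv2,numpy as np
s=bot.read_state();print(s)
for n in("scene","side"):
    im,d=bot.get_image(n);np.savez(f"{n}0.npz",im=im,d=d);cv2.imwrite(f"pics/{n}0.png",im[:,:,::-1]);p=bot.camera_params(n);print(n,p)
E
```

```text
pics
{'time_s': 0.0, 'joints': array([-7.84281782e-01,  4.08021365e-02,  8.37951180e-02, -4.94206100e-04,
       -1.61553347e+00, -3.33708584e-01]), 'qvel': array([-1.15716082e-03,  8.65091374e-05, -3.74142961e-04,  6.05500874e-04,
        2.54409148e-04,  1.17786826e-03]), 'tau': array([ 1.85941281e-04, -3.68195522e+01,  3.47420025e+01,  6.93236500e+00,
       -5.33446757e-03,  8.41564002e-06]), 'ee_pos': array([ 0.26242483, -0.5391809 ,  0.23026974]), 'ee_rot': array([-2.24484226e-01,  9.74477301e-01,  8.69976209e-04, -2.54175267e-04]), 'wrist_force': array([ 0.50014381, -0.43804646, -0.29100793]), 'ft_torque': array([0.01100052, 0.0242271 , 0.04380058]), 'grasp_force': 0.0, 'width': 0.08541564998283088}
scene {'camera_matrix': array([[397.25115424,   0.        , 286.97271318],
       [  0.        , 397.25115424, 210.88096988],
       [  0.        ,   0.        ,   1.        ]]), 'D': array([-0.00053273,  0.        ,  0.        ,  0.        ,  0.        ]), 'rvec': array([ 0.58206145, -2.6221878 ,  1.28476788]), 'tvec': array([0.47306477, 0.27554247, 0.81283251])}
side {'camera_matrix': array([[439.28960631,   0.        , 285.45912202],
       [  0.        , 439.28960631, 206.63896512],
       [  0.        ,   0.        ,   1.        ]]), 'D': array([-0.07772825,  0.        ,  0.        ,  0.        ,  0.        ]), 'rvec': array([ 0.63699083, -2.664591  ,  1.08895076]), 'tvec': array([0.46327469, 0.33315244, 1.08948696])}
```

View pics/scene0.png

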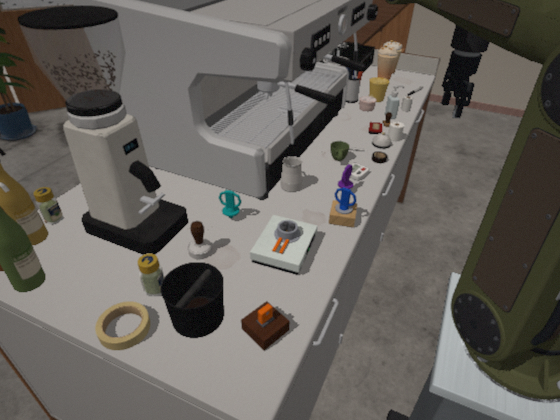

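View pics/side0.png

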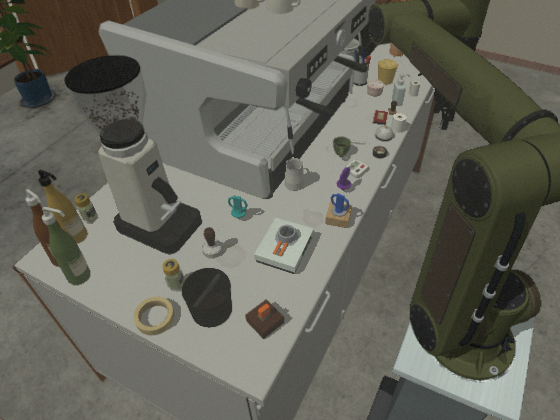

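The scene picture shows the blade on its dark stand at (265,320), the mixer with its orange fork at (285,240) and the blue paddle on its light stand at (344,205). A purple decoy is at (346,178) and a turquoise one at (231,203).

```bash
cat > h.py <<'E'
import cv2,numpy as np
def world(p,uv,z=None,d=None):
    R=cv2.Rodrigues(p["rvec"])[0];t=np.array(p["tvec"]).ravel()
    n=cv2.undistortPoints(np.array(uv,float).reshape(-1,1,2),p["camera_matrix"],p["D"])[:,0]
    r=np.c_[n,np.ones(len(n))]
    c=-R.T@t
    if d is not None: return (r*np.array(d).reshape(-1,1)-t)@R
    w=r@R
    return c+w*((z-c[2])/w[:,2])[:,None]
def cloud(p,d,m):
    v,u=np.nonzero(m&(d>0)); return world(p,np.c_[u,v],d=d[v,u])
def masks(im):
    h=cv2.cvtColor(im,cv2.COLOR_RGB2HSV);H,S,V=[h[:,:,i].astype(int) for i in range(3)]
    return dict(orange=(H>=4)&(H<=14)&(S>190)&(V>120),blue=(H>108)&(H<122)&(S>150)&(V>60),
      white=(S<25)&(V>165))
E
python3 - <<'E'
from plant import bot
from h import *
for n in("scene","side"):
    f=np.load(n+"0.npz");im,d=f["im"],f["d"];p=bot.camera_params(n);M=masks(im)
    for c in("orange","blue"):
        k,l,st,ce=cv2.connectedComponentsWithStats(M[c].astype(np.uint8))
        for i in range(1,k):
            if st[i,4]>25:
                P=cloud(p,d,l==i);print(n,c,st[i],ce[i].round(),np.median(P,0).round(3),P.min(0).round(3),P.max(0).round(3))
    # deck: depth points with z 0.037-0.043 near mixer
    v,u=np.mgrid[0:420,0:560];P=world(p,np.c_[u.ravel(),v.ravel()],d=d.ravel())
    P=P[(d.ravel()>0)]
    for lo,hi,nm in((.036,.044,"deck"),(.031,.037,"stand")):
        q=P[(P[:,2]>lo)&(P[:,2]<hi)&(P[:,0]>.2)&(P[:,0]<.8)&(abs(P[:,1])<.6)]
        g=np.zeros((600,400),np.uint8);g[((q[:,1]+.6)*500).astype(int),((q[:,0]-.1)*500).astype(int)]=255
        g=cv2.morphologyEx(g,cv2.MORPH_CLOSE,np.ones((5,5)))
        cs,_=cv2.findContours(g,0,2)
        for c in cs:
            if cv2.contourArea(c)>400:
                r=cv2.minAreaRect(c);print(n,nm,(r[0][0]/500+.1,r[0][1]/500-.6),(r[1][0]/500,r[1][1]/500),r[2])
E
```

```text
scene orange [273 238   9  13  34] [277. 244.] [ 0.554 -0.013  0.046] [ 0.551 -0.04   0.041] [0.559 0.009 0.049]
scene orange [280 240   9  13  35] [284. 246.] [ 0.537 -0.015  0.046] [ 0.533 -0.042  0.039] [0.541 0.006 0.048]
scene orange [258 304  14  20 119] [263. 311.] [0.486 0.195 0.071] [0.475 0.176 0.041] [0.494 0.204 0.075]
scene blue [335 188  21  22 213] [345. 198.] [ 0.454 -0.233  0.072] [ 0.425 -0.275  0.034] [ 0.485 -0.223  0.104]
scene deck (0.5491250915527344, -0.05015118408203123) (0.12562442779541017, 0.15771380615234376) 4.610649108886719
scene stand (0.4845516967773438, 0.18737933349609381) (0.07204978942871093, 0.07279257202148437) 68.19859313964844
scene stand (0.45584619140625005, -0.2382307434082031) (0.07020956420898437, 0.0772697525024414) 11.309932708740234
side deck (0.48208624267578126, 0.18853454589843754) (0.07090548706054688, 0.06959242248535157) 66.80140686035156
side deck (0.5475930786132812, -0.05111718749999994) (0.1295509490966797, 0.15994560241699218) 4.763641834259033
side deck (0.4554861450195312, -0.23443859863281247) (0.07117573547363282, 0.06683345031738282) 12.724355697631836
side stand (0.4831757202148438, 0.1875380859375) (0.07246564483642579, 0.07326343536376953) 68.5522689819336
side stand (0.4546146850585937, -0.23634167480468748) (0.07093773651123046, 0.07559845733642578) 9.090276718139648
```

```bash
cat >> h.py <<'E'
from scipy.spatial.transform import Rotation as Ro
def go(s,xyz,ydeg=None):
    "tool-axis shift (mm) and yaw (rad) to bring the TCP to xyz with tool y at ydeg in the world (mod 180)"
    R=Ro.from_quat(s["ee_rot"]).as_matrix();d=R.T@(np.array(xyz)-s["ee_pos"])*1e3
    a=np.degrees(np.arctan2(R[1,1],R[0,1]));yw=0
    if ydeg is not None: yw=-np.radians((ydeg-a+90)%180-90)
    print("shift",d.round(1),"yaw",round(yw,3),"yang",round(a,1),"tilt",R[:,2].round(3),"j6",s["joints"][5].round(2))
def wimg(bot,name=None):
    p=bot.camera_params("wrist");im,d=bot.get_image("wrist")
    if name: cv2.imwrite(f"pics/{name}.png",im[:,:,::-1])
    return p,im,d
E
python3 - <<'E'
from plant import bot
from h import *
s=bot.read_state();go(s,(.484,.188,.22),158)
p=bot.camera_params("wrist");R=cv2.Rodrigues(p["rvec"])[0];c=-R.T@p["tvec"];go(s,c);print(R[2])
for n in("scene","side"):
    f=np.load(n+"0.npz");im,d=f["im"],f["d"];q=bot.camera_params(n);P=cloud(q,d,masks(im)["orange"])
    P=P[(P[:,1]>.1)&(P[:,2]>.066)];print(len(P),cv2.minAreaRect((P[:,:2]*1000).astype(np.float32)))
    P=cloud(q,d,masks(im)["blue"]);P=P[(P[:,2]>.09)&(P[:,1]<-.2)];print(len(P),cv2.minAreaRect((P[:,:2]*1000).astype(np.float32)))
E
```

```text
shift [-517.4  557.    11.2] yaw -0.734 yang 115.9 tilt [-0.001  0.001 -1.   ] j6 -0.33
shift [  72.7   -0.5 -142.4] yaw 0 yang 115.9 tilt [-0.001  0.001 -1.   ] j6 -0.33
[ 0.25315402  0.12648473 -0.95912181]
90 ((484.81109619140625, 189.0115509033203), (29.680721282958984, 13.524412155151367), 68.47872924804688)
55 ((454.2419128417969, -234.57998657226562), (45.9254264831543, 12.114337921142578), 6.442641735076904)Traceback (most recent call last):
  File "<stdin>", line 6, in <module>
  File "h.py", line 11, in cloud
    v,u=np.nonzero(m&(d>0)); return world(p,np.c_[u,v],d=d[v,u])
                                    ~~~~~^^^^^^^^^^^^^^^^^^^^^^^
  File "h.py", line 4, in world
    n=cv2.undistortPoints(np.array(uv,float).reshape(-1,1,2),p["camera_matrix"],p["D"])[:,0]
      ~~~~~~~~~~~~~~~~~~~^^^^^^^^^^^^^^^^^^^^^^^^^^^^^^^^^^^^^^^^^^^^^^^^^^^^^^^^^^^^^^
cv2.error: OpenCV(4.12.0) /io/opencv/modules/calib3d/src/undistort.dispatch.cpp:347: error: (-215:Assertion failed) CV_IS_MAT(_src) && CV_IS_MAT(_dst) && (_src->rows == 1 || _src->cols == 1) && (_dst->rows == 1 || _dst->cols == 1) && _src->cols + _src->rows - 1 == _dst->rows + _dst->cols - 1 && (CV_MAT_TYPE(_src->type) == CV_32FC2 || CV_MAT_TYPE(_src->type) == CV_64FC2) && (CV_MAT_TYPE(_dst->type) == CV_32FC2 || CV_MAT_TYPE(_dst->type) == CV_64FC2) in function 'cvUndistortPointsInternal'
```

```bash
for i in 1 2 3; do python3 -m jog '[{"gripper":0,"x":-34,"y":36.6,"z":0,"yaw":0},{"gripper":0,"x":-68,"y":73.2,"z":0,"yaw":0},{"gripper":0,"x":-102,"y":109.8,"z":0,"yaw":0},{"gripper":0,"x":-136,"y":146.4,"z":0,"yaw":0},{"gripper":0,"x":-170,"y":183,"z":0,"yaw":0}]'; done
python3 - <<'E'
from plant import bot
from h import *
s=bot.read_state();go(s,(.484,.189,.19),158.5)
E
```

```text
time_s: 0.6
ee_pos: [0.3352, -0.2988, 0.2309]
ee_rot: [-0.224, 0.975, 0.0, -0.0]
wrist_force: [2.0, -0.8, 0.7]
width: 0.0855
grasp_force: 0.0
time_s: 1.1
ee_pos: [0.408, -0.0595, 0.2313]
ee_rot: [-0.225, 0.974, 0.0, 0.0]
wrist_force: [1.9, -0.9, 0.1]
width: 0.0852
grasp_force: 0.0
time_s: 1.6
ee_pos: [0.4809, 0.1795, 0.2311]
ee_rot: [-0.225, 0.974, 0.0, -0.0]
wrist_force: [0.5, -0.3, -0.1]
width: 0.0855
grasp_force: 0.0
shift [-6.9  7.2 41.1] yaw -0.742 yang 116.0 tilt [-0.  0. -1.] j6 -1.87
```

```bash
python3 -m jog '[{"gripper":0,"x":-7,"y":7,"z":20,"yaw":-0.149},{"gripper":0,"x":-7,"y":7,"z":40,"yaw":-0.298},{"gripper":0,"x":-7,"y":7,"z":41,"yaw":-0.446},{"gripper":0,"x":-7,"y":7,"z":41,"yaw":-0.594},{"gripper":0,"x":-7,"y":7,"z":41,"yaw":-0.742}]'
python3 - <<'E'
from plant import bot
from h import *
s=bot.read_state();go(s,(.484,.189,.19),158.5)
p,im,d=wimg(bot,"w1");np.savez("w1.npz",im=im,d=d)
P=cloud(p,d,masks(im)["orange"]);print(np.percentile(P,[1,50,99],axis=0).round(4))
T=P[P[:,2]>np.percentile(P[:,2],98)-.003];print(cv2.minAreaRect((T[:,:2]*1000).astype(np.float32)),T[:,2].mean())
E
```

```text
time_s: 2.1
ee_pos: [0.4839, 0.1866, 0.1896]
ee_rot: [-0.565, 0.825, 0.0, -0.001]
wrist_force: [0.5, -0.3, 0.1]
width: 0.0853
grasp_force: 0.0
shift [-2.3  0.8 -0.4] yaw 0.006 yang 158.8 tilt [-0.001 -0.001 -1.   ] j6 -1.13
[[ 0.4758 -0.0251  0.0432]
 [ 0.5364  0.0021  0.0462]
 [ 0.5589  0.201   0.0732]]
((484.2554626464844, 188.12283325195312), (28.301631927490234, 11.974197387695312), 68.95024108886719) 0.07178105056893112
```

View pics/w1.png

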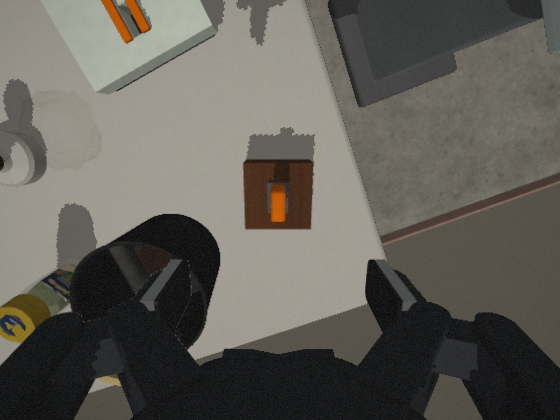

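The wrist view shows the orange handle at (278,203) on the dark stand. The black bucket at (160,270) lies near the left finger, so I'll check the clearance.

Run:
```python
from plant import bot
from h import *
s=bot.read_state();R=Ro.from_quat(s["ee_rot"]).as_matrix();B=np.array([.4842,.1885,0])
go(s,(.4845,.1885,.041),158.6)
for n in("scene","side"):
    f=np.load(n+"0.npz");P=cloud(bot.camera_params(n),f["d"],np.ones((420,560),bool))
    P=P[(P[:,2]>.045)&(P[:,2]<.2)];q=(P-B)@R*1e3
    m=(abs(q[:,0])<60)&(abs(q[:,1])<140)&(abs(q[:,1])>25);q=q[m]
    for lo in range(-140,140,10):
        k=(q[:,1]>=lo)&(q[:,1]<lo+10)
        if k.sum()>2: print(n,"y",lo,k.sum(),"x",q[k,0].min().round(),q[k,0].max().round(),"zmax",P[m][k,2].max().round(3))
```

```text
shift [ -2.1   0.  148.7] yaw 0.011 yang 159.2 tilt [-0.001 -0.    -1.   ] j6 -1.12
scene y -140 142 x -59.0 -20.0 zmax 0.106
scene y -130 78 x -60.0 -20.0 zmax 0.105
scene y -120 46 x -28.0 -20.0 zmax 0.105
scene y -110 19 x -29.0 -22.0 zmax 0.105
scene y -100 10 x -34.0 -27.0 zmax 0.105
scene y -90 28 x -45.0 -33.0 zmax 0.105
scene y -80 79 x -60.0 -41.0 zmax 0.106
side y -140 93 x -60.0 -20.0 zmax 0.106
side y -130 47 x -60.0 -20.0 zmax 0.108
side y -120 29 x -29.0 -21.0 zmax 0.107
side y -110 12 x -29.0 -24.0 zmax 0.106
side y -100 8 x -34.0 -27.0 zmax 0.106
side y -90 19 x -44.0 -32.0 zmax 0.109
side y -80 47 x -60.0 -43.0 zmax 0.108
side y -70 6 x -60.0 -52.0 zmax 0.108
```

```bash
python3 -m jog '[{"gripper":0,"x":-2,"y":0,"z":35,"yaw":0.01},{"gripper":0,"x":-2,"y":0,"z":70,"yaw":0.01},{"gripper":0,"x":-2,"y":0,"z":105,"yaw":0.01},{"gripper":0,"x":-2,"y":0,"z":130,"yaw":0.01},{"gripper":0,"x":-2,"y":0,"z":148,"yaw":0.01}]'
for i in 1 2; do python3 -m jog '[{"gripper":255,"x":0,"y":0,"z":0,"yaw":0},{"gripper":255,"x":0,"y":0,"z":0,"yaw":0},{"gripper":255,"x":0,"y":0,"z":0,"yaw":0},{"gripper":255,"x":0,"y":0,"z":0,"yaw":0},{"gripper":255,"x":0,"y":0,"z":0,"yaw":0}]'; done
```

```text
time_s: 2.65
ee_pos: [0.4838, 0.1878, 0.0397]
ee_rot: [-0.557, 0.831, 0.0, -0.002]
wrist_force: [0.3, 0.9, 0.5]
width: 0.0852
grasp_force: 0.0
time_s: 3.15
ee_pos: [0.4854, 0.1889, 0.0434]
ee_rot: [-0.558, 0.83, 0.0, 0.001]
wrist_force: [-2.3, -2.2, 9.4]
width: 0.0129
grasp_force: 60.5
time_s: 3.65
ee_pos: [0.4854, 0.1889, 0.0434]
ee_rot: [-0.558, 0.83, -0.0, 0.001]
wrist_force: [-0.9, 1.1, 5.0]
width: 0.0133
grasp_force: 59.1
```

```bash
python3 -m jog '[{"gripper":255,"x":0,"y":0,"z":-10,"yaw":0},{"gripper":255,"x":0,"y":0,"z":-25,"yaw":0},{"gripper":255,"x":0,"y":0,"z":-50,"yaw":0},{"gripper":255,"x":0,"y":0,"z":-80,"yaw":0},{"gripper":255,"x":0,"y":0,"z":-110,"yaw":0}]'
python3 - <<'E'
from plant import bot
from h import *
s=bot.read_state()
p,im,d=wimg(bot,"w2");np.savez("w2.npz",im=im,d=d)
M=masks(im)["orange"];P=cloud(p,d,M);k=P[:,1]<.06;F=P[k]
print(F.mean(0).round(4),cv2.minAreaRect((F[:,:2]*1000).astype(np.float32)))
v,u=np.mgrid[0:420,0:560];A=world(p,np.c_[u.ravel(),v.ravel()],d=d.ravel());A=A[d.ravel()>0]
q=A[(A[:,2]>.037)&(A[:,2]<.0435)&(A[:,1]<.08)&(A[:,1]>-.15)]
print(len(q),q.min(0),q.max(0))
go(s,(.545,-.010,.15),4.6-180)
E
```

```text
time_s: 4.15
ee_pos: [0.4847, 0.1882, 0.1543]
ee_rot: [-0.558, 0.83, -0.0, -0.0]
wrist_force: [0.1, 0.1, -0.7]
width: 0.0131
grasp_force: 58.4
[ 0.5471 -0.0007  0.0453] ((545.3658447265625, -5.174257278442383), (25.55621910095215, 27.07499885559082), 4.809372901916504)
8322 [ 0.48141088 -0.03924764  0.03700573] [0.61088361 0.03350594 0.04346703]
shift [ 160.9 -130.5    4.3] yaw -0.466 yang 157.9 tilt [ 0. -0. -1.] j6 -1.14
```

View pics/w2.png

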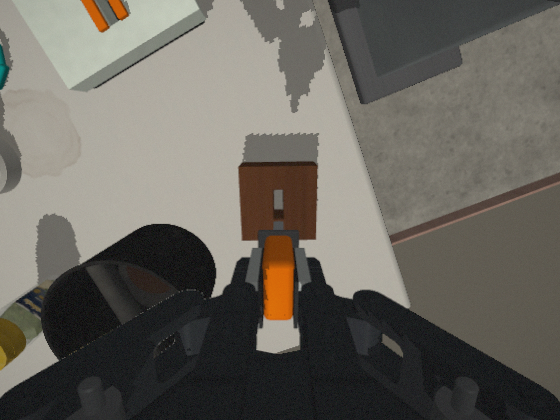

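Blade is held, and the stand's slot is empty at (279,205). Now over to the fork.

```bash
python3 -m jog '[{"gripper":255,"x":32,"y":-26,"z":0,"yaw":-0.09},{"gripper":255,"x":65,"y":-52,"z":0,"yaw":-0.18},{"gripper":255,"x":98,"y":-78,"z":0,"yaw":-0.28},{"gripper":255,"x":130,"y":-105,"z":0,"yaw":-0.37},{"gripper":255,"x":161,"y":-130,"z":0,"yaw":-0.466}]'
python3 -m jog '[{"gripper":255,"x":0,"y":0,"z":0,"yaw":0},{"gripper":255,"x":0,"y":0,"z":0,"yaw":0},{"gripper":255,"x":0,"y":0,"z":0,"yaw":0},{"gripper":255,"x":0,"y":0,"z":0,"yaw":0},{"gripper":255,"x":0,"y":0,"z":0,"yaw":0}]'
python3 - <<'E'
from plant import bot
from h import *
s=bot.read_state();go(s,(.545,-.010,.15),4.6)
p,im,d=wimg(bot,"w3");np.savez("w3.npz",im=im,d=d)
R=Ro.from_quat(s["ee_rot"]).as_matrix()
M=masks(im)["orange"]
k,l,st,ce=cv2.connectedComponentsWithStats(M.astype(np.uint8))
for i in range(1,k):
    if st[i,4]>40:
        P=cloud(p,d,l==i);print(st[i],P.mean(0).round(4),(((P-s["ee_pos"])@R)*1e3).min(0).round(1),(((P-s["ee_pos"])@R)*1e3).max(0).round(1))
E
```

```text
time_s: 4.7
ee_pos: [0.545, -0.0114, 0.1532]
ee_rot: [0.736, -0.677, 0.0, -0.0]
wrist_force: [0.7, 0.3, -0.3]
width: 0.0131
grasp_force: 58.5
time_s: 5.2
ee_pos: [0.5446, -0.0087, 0.1525]
ee_rot: [0.735, -0.678, 0.0, -0.0]
wrist_force: [-0.9, -0.4, -0.3]
width: 0.0134
grasp_force: 58.5
shift [ 1.4 -0.3  2.5] yaw 0.001 yang -175.3 tilt [ 0.  0. -1.] j6 -0.27
[261 173   9  52 421] [ 0.5555 -0.016   0.0459] [-14.9 -13.8 104.3] [ 30.7  -6.9 108.7]
[282 172   9  53 422] [ 0.5379 -0.0183  0.0459] [-14.7   4.1 104.4] [ 31.3  11.1 108.9]
[264 279  29  41 681] [ 0.5421 -0.0041  0.1808] [-13.7  -5.7 -29.8] [  7.3   6.8 -26.4]
```

View pics/w3.png

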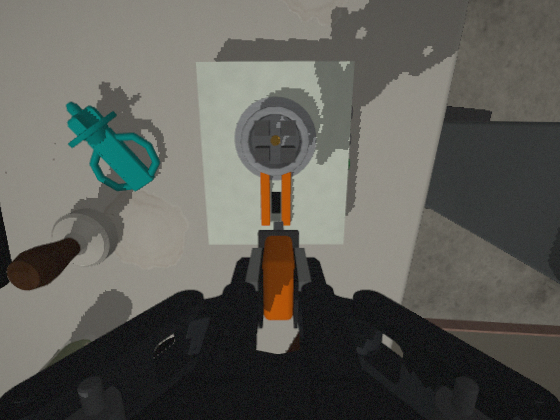

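The view shows the socket at (275,141), the fork at (276,200) and the turquoise decoy well clear at the left. I'll measure the offset between blade and slot.

```bash
cat > m.py <<'E'
from plant import bot
from h import *
s=bot.read_state();R=Ro.from_quat(s["ee_rot"]).as_matrix();p=bot.camera_params("wrist")
f=np.load("w3.npz");im,d=f["im"],f["d"]
tool=lambda P:((P-s["ee_pos"])@R)*1e3
for r in range(228,325,6):
    Q=tool(world(p,[[279,r]],d=[d[r,279]]));print(r,im[r,279],Q.round(1))
A=np.ones((420,560),bool);A[230:]=0
P=cloud(p,d,A);q=P[(P[:,2]>.064)&(P[:,2]<.069)];Q=tool(q);m=(abs(Q[:,1])<35)&(Q[:,0]<100);Q=Q[m]
c,rad=cv2.minEnclosingCircle(Q[:,:2].astype(np.float32));print("drive",len(Q),c,rad,q[m].mean(0))
M=masks(im)["orange"];M[230:]=0
T=tool(cloud(p,d,M))
for sg in(1,-1):
    t=T[(sg*(T[:,1]+1.4)>0)];l=cv2.fitLine(t[:,:2].astype(np.float32),2,0,.01,.01).ravel();print("prong",l,t[:,0].min(),t[:,0].max(),t[:,1].mean())
E
python3 m.py
```

```text
228 [60 61 63] [[12.5  1.3 21.8]]
234 [44 42 46] [[14.5  1.2  7.1]]
240 [90 45 11] [[15.7  1.2 -4.2]]
246 [93 46 15] [[ 15.7   1.1 -11.7]]
252 [92 46 10] [[ 16.1   1.1 -19.2]]
258 [91 44 11] [[ 15.6   1.1 -24.3]]
264 [108  52  10] [[ 14.7   1.1 -28.2]]
270 [105  50  10] [[ 11.9   1.1 -28.3]]
276 [109  53  12] [[  9.2   1.1 -28.6]]
282 [107  49  10] [[  6.2   1.1 -28.3]]
288 [110  57  12] [[  3.2   1.1 -28.3]]
294 [136  63  10] [[  0.6   1.1 -28.8]]
300 [177  86  10] [[ -2.5   1.1 -28.6]]
306 [174  81  10] [[ -5.6   1.1 -28.5]]
312 [173  83  10] [[ -9.4   1.1 -27.5]]
318 [173  85  10] [[-11.8   1.1 -28.6]]
324 [143 141 131] [[-154.7    2.1  153.1]]
drive 2310 (57.88850402832031, -1.9787423610687256) 25.835094451904297 [ 0.55135048 -0.06697633  0.06570603]
prong [9.9997807e-01 6.6273962e-03 9.0562143e+00 7.4976997e+00] -14.695943757309186 31.302912051827317 7.497699587958598
prong [  0.99988186  -0.01537106   8.164335   -10.265107  ] -14.908717524539135 30.66930836521694 -10.265106895654625
```

```bash
python3 -m jog '[{"gripper":255,"x":-1,"y":-2,"z":20,"yaw":0},{"gripper":255,"x":-1,"y":-2,"z":40,"yaw":0},{"gripper":255,"x":-1,"y":-2,"z":60,"yaw":0},{"gripper":255,"x":-1,"y":-2,"z":64,"yaw":0},{"gripper":255,"x":-1,"y":-2,"z":64,"yaw":0}]'
python3 - <<'E'
from plant import bot
from h import *
s=bot.read_state();R=Ro.from_quat(s["ee_rot"]).as_matrix();p,im,d=wimg(bot,"w4");np.savez("w4.npz",im=im,d=d)
tool=lambda P:((P-s["ee_pos"])@R)*1e3
M=masks(im)["orange"];Q=tool(cloud(p,d,M));F=Q[Q[:,2]>25]
c=F[:,1].mean()
for sg in(1,-1):
    t=F[sg*(F[:,1]-c)>0];print("prong y",np.percentile(t[:,1],[1,50,99]).round(1),t[:,0].min().round(1),t[:,0].max().round(1),t[:,2].mean())
H=Q[Q[:,2]<0];print("handle",np.percentile(H[:,1],[1,99]))
A=cloud(p,d,np.ones_like(M));Q=tool(A);m=(A[:,2]>.064)&(A[:,2]<.069)&(abs(Q[:,1])<35)&(Q[:,0]>25)&(Q[:,0]<100)
print(cv2.minEnclosingCircle(Q[m][:,:2].astype(np.float32)))
E
```

```text
time_s: 5.75
ee_pos: [0.5463, -0.0083, 0.088]
ee_rot: [0.735, -0.678, -0.0, 0.001]
wrist_force: [-0.0, -1.1, -0.3]
width: 0.0132
grasp_force: 58.6
prong y [-8.5 -7.   5.8] 4.0 28.8 42.09729441606374
prong y [-12.3 -10.4  -8.8] 4.3 29.9 42.08112903657023
handle [-5.1644802   6.73388498]
((58.05322265625, -0.37315136194229126), 25.949045181274414)
```

View pics/w4.png

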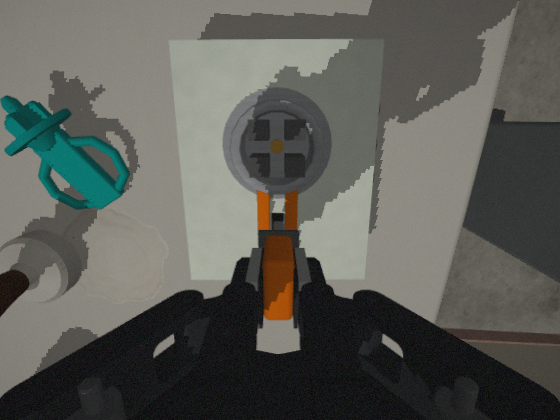

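The view shows the blade at column 279 between the prongs at 258–297, nearly centred. I'll insert it gently.

```bash
python3 -m jog '[{"gripper":255,"x":-0.7,"y":-0.5,"z":3,"yaw":0},{"gripper":255,"x":-0.7,"y":-0.5,"z":6,"yaw":0},{"gripper":255,"x":-0.7,"y":-0.5,"z":9,"yaw":0},{"gripper":255,"x":-0.7,"y":-0.5,"z":12,"yaw":0},{"gripper":255,"x":-0.7,"y":-0.5,"z":14,"yaw":0}]'
python3 -m jog '[{"gripper":255,"x":0,"y":0,"z":2,"yaw":0},{"gripper":255,"x":0,"y":0,"z":4,"yaw":0},{"gripper":255,"x":0,"y":0,"z":6,"yaw":0},{"gripper":255,"x":0,"y":0,"z":8,"yaw":0},{"gripper":255,"x":0,"y":0,"z":8,"yaw":0}]'
```

```text
time_s: 6.3
ee_pos: [0.547, -0.0077, 0.0739]
ee_rot: [0.735, -0.678, -0.0, 0.0]
wrist_force: [-0.7, -0.3, -1.5]
width: 0.0134
grasp_force: 58.6
time_s: 6.8
ee_pos: [0.5469, -0.0077, 0.0659]
ee_rot: [0.735, -0.678, -0.0, 0.0]
wrist_force: [-0.5, 0.0, -0.4]
width: 0.0132
grasp_force: 58.6
```

```bash
python3 -m jog '[{"gripper":255,"x":0,"y":0,"z":2,"yaw":0},{"gripper":255,"x":0,"y":0,"z":4,"yaw":0},{"gripper":255,"x":0,"y":0,"z":6,"yaw":0},{"gripper":255,"x":0,"y":0,"z":8,"yaw":0},{"gripper":255,"x":0,"y":0,"z":9.5,"yaw":0}]'
python3 -m jog '[{"gripper":255,"x":0,"y":0,"z":0.5,"yaw":0},{"gripper":255,"x":0,"y":0,"z":1,"yaw":0},{"gripper":255,"x":0,"y":0,"z":1.5,"yaw":0},{"gripper":255,"x":0,"y":0,"z":2,"yaw":0},{"gripper":255,"x":0,"y":0,"z":2,"yaw":0}]'
```

```text
time_s: 7.3
ee_pos: [0.547, -0.0077, 0.0565]
ee_rot: [0.735, -0.678, -0.0, 0.0]
wrist_force: [0.1, 0.2, -1.2]
width: 0.0131
grasp_force: 58.6
time_s: 7.8
ee_pos: [0.5473, -0.0077, 0.0554]
ee_rot: [0.735, -0.678, 0.0, -0.0]
wrist_force: [-1.8, 0.5, 4.0]
width: 0.0128
grasp_force: 59.1
```

```bash
python3 -m jog '[{"gripper":255,"x":0,"y":0,"z":1,"yaw":0},{"gripper":255,"x":0,"y":0,"z":1,"yaw":0},{"gripper":0,"x":0,"y":0,"z":0,"yaw":0},{"gripper":0,"x":0,"y":0,"z":0,"yaw":0},{"gripper":0,"x":0,"y":0,"z":0,"yaw":0}]'
python3 -m jog '[{"gripper":0,"x":0,"y":0,"z":0,"yaw":0},{"gripper":0,"x":0,"y":0,"z":0,"yaw":0},{"gripper":0,"x":0,"y":0,"z":0,"yaw":0},{"gripper":0,"x":0,"y":0,"z":-15,"yaw":0},{"gripper":0,"x":0,"y":0,"z":-40,"yaw":0}]'
python3 -m jog '[{"gripper":0,"x":0,"y":0,"z":-35,"yaw":0},{"gripper":0,"x":0,"y":0,"z":-70,"yaw":0},{"gripper":0,"x":0,"y":0,"z":-100,"yaw":0},{"gripper":0,"x":0,"y":0,"z":-120,"yaw":0},{"gripper":0,"x":0,"y":0,"z":-120,"yaw":0}]'
python3 - <<'E'
from plant import bot
from h import *
s=bot.read_state();p,im,d=wimg(bot,"w5");np.savez("w5.npz",im=im,d=d)
P=cloud(p,d,masks(im)["orange"]);T=P[P[:,2]>.07];print(cv2.minAreaRect((T[:,:2]*1000).astype(np.float32)),np.percentile(T[:,2],[50,95]))
A=cloud(p,d,np.ones((420,560),bool));m=(A[:,2]>.064)&(A[:,2]<.069)&(np.hypot(A[:,0]-.551,A[:,1]+.067)<.032)
print("drive",cv2.minEnclosingCircle((A[m][:,:2]*1000).astype(np.float32)))
go(s,(.4545,-.2345,.21),96.4)
E
```

```text
time_s: 8.3
ee_pos: [0.5469, -0.0077, 0.0544]
ee_rot: [0.735, -0.678, -0.0, 0.0]
wrist_force: [-0.3, -0.2, 0.3]
width: 0.0561
grasp_force: 0.0
time_s: 8.8
ee_pos: [0.5461, -0.0079, 0.0944]
ee_rot: [0.735, -0.678, -0.001, 0.001]
wrist_force: [0.7, 0.4, -0.1]
width: 0.0855
grasp_force: 0.0
time_s: 9.3
ee_pos: [0.5484, -0.0078, 0.2201]
ee_rot: [0.735, -0.678, 0.002, -0.003]
wrist_force: [1.1, -0.4, -0.1]
width: 0.0855
grasp_force: 0.0
((547.2418823242188, -8.417213439941406), (12.660040855407715, 27.38248634338379), 5.0584540367126465) [0.08375974 0.08483794]
drive ((551.333740234375, -66.0284194946289), 25.76179313659668)
shift [218.4 111.8   9.2] yaw 1.539 yang -175.4 tilt [ 0.007  0.001 -1.   ] j6 -0.27
```

View pics/w5.png

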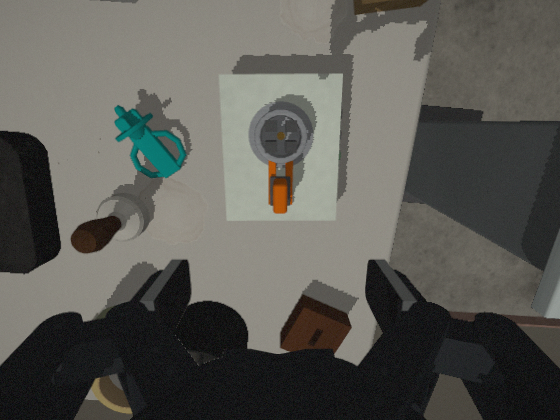

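The locking blade is fully seated: handle top at z 0.084, seen at (280,190) in line with the socket at (280,135). Next, the paddle.

```bash
python3 -m jog '[{"gripper":0,"x":44,"y":22,"z":0,"yaw":0.149},{"gripper":0,"x":88,"y":44,"z":0,"yaw":0.298},{"gripper":0,"x":131,"y":67,"z":0,"yaw":0.446},{"gripper":0,"x":175,"y":89,"z":0,"yaw":0.595},{"gripper":0,"x":218,"y":111,"z":0,"yaw":0.74}]'
python3 -m jog '[{"gripper":0,"x":0,"y":0,"z":0,"yaw":0.149},{"gripper":0,"x":0,"y":0,"z":0,"yaw":0.298},{"gripper":0,"x":0,"y":0,"z":0,"yaw":0.446},{"gripper":0,"x":0,"y":0,"z":0,"yaw":0.595},{"gripper":0,"x":0,"y":0,"z":0,"yaw":0.74}]'
python3 -m jog '[{"gripper":0,"x":0,"y":0,"z":0,"yaw":0.06},{"gripper":0,"x":0,"y":0,"z":0,"yaw":0.06},{"gripper":0,"x":0,"y":0,"z":0,"yaw":0.06},{"gripper":0,"x":0,"y":0,"z":0,"yaw":0.06},{"gripper":0,"x":0,"y":0,"z":0,"yaw":0.06}]'
python3 - <<'E'
from plant import bot
from h import *
s=bot.read_state();p,im,d=wimg(bot,"w6");np.savez("w6.npz",im=im,d=d)
M=masks(im)["blue"];P=cloud(p,d,M);print(M.sum(),np.percentile(P[:,2],[5,50,95,99]))
T=P[P[:,2]>.095];print(cv2.minAreaRect((T[:,:2]*1000).astype(np.float32)),len(T))
go(s,(.4545,-.2345,.21),96.4)
E
```

```text
time_s: 9.85
ee_pos: [0.4524, -0.2353, 0.2143]
ee_rot: [-0.437, 0.899, 0.0, -0.0]
wrist_force: [0.9, -0.2, 0.6]
width: 0.0853
grasp_force: 0.0
time_s: 10.35
ee_pos: [0.4533, -0.2338, 0.214]
ee_rot: [-0.082, 0.997, 0.0, -0.001]
wrist_force: [-0.5, -0.9, -0.0]
width: 0.0851
grasp_force: 0.0
time_s: 10.85
ee_pos: [0.4538, -0.2338, 0.2147]
ee_rot: [-0.056, 0.998, 0.0, -0.0]
wrist_force: [-0.7, 0.4, -0.1]
width: 0.0852
grasp_force: 0.0
244 [0.04133782 0.09278473 0.10229424 0.10330413]
((455.976318359375, -236.8376922607422), (9.564373016357422, 42.27131652832031), 84.29566955566406) 101
shift [-0.6 -0.7  4.7] yaw -0.0 yang 96.4 tilt [-0.  0. -1.] j6 -1.38
```

View pics/w6.png

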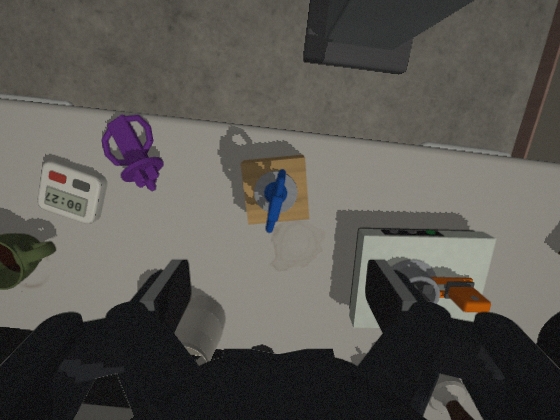

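The blue paddle stands at (276,198) in its light stand, and its plate looks tilted about 12° to the tool. The purple decoy and timer at the left are clear. I'll refine the angle.

Run:
```python
from plant import bot
from h import *
s=bot.read_state()
def an(p,im,d,nm):
    h=cv2.cvtColor(im,cv2.COLOR_RGB2HSV);M=(h[...,0]>105)&(h[...,0]<125)&(h[...,1]>120)&(h[...,2]>30)
    P=cloud(p,d,M);P=P[(np.hypot(P[:,0]-.455,P[:,1]+.236)<.05)&(P[:,2]>.045)]
    for lo,hi in((.045,.11),(.085,.11),(.098,.106)):
        T=(P[(P[:,2]>lo)&(P[:,2]<hi)][:,:2]*1000).astype(np.float32)
        if len(T)>8:
            l=cv2.fitLine(T,cv2.DIST_HUBER,0,.01,.01).ravel();c,(w,hh),a=cv2.minAreaRect(T);print(nm,lo,len(T),"line",np.degrees(np.arctan2(l[1],l[0])).round(1),"rect",np.round(c,1),round(w,1),round(hh,1),round(a,1))
f=np.load("w6.npz");an(bot.camera_params("wrist"),f["im"],f["d"],"wrist")
for n in("scene","side"): f=np.load(n+"0.npz");an(bot.camera_params(n),f["im"],f["d"],n)
f=np.load("w6.npz");P=cloud(bot.camera_params("wrist"),f["d"],np.ones((420,560),bool))
m=(P[:,2]>.036)&(P[:,2]<.042)&(np.hypot(P[:,0]-.455,P[:,1]+.236)<.04);T=(P[m][:,:2]*1000).astype(np.float32);print("flange",len(T),cv2.minEnclosingCircle(T))
cv2.imwrite("pics/w6c.png",cv2.resize(f["im"][130:250,210:340,::-1],None,fx=5,fy=5,interpolation=cv2.INTER_CUBIC)[:600,:800])
```

```text
wrist 0.045 660 line -6.9 rect [ 453.8 -237. ] 56.9 17.3 4.3
wrist 0.085 533 line -6.8 rect [ 454.9 -236.8] 10.0 55.4 81.9
wrist 0.098 314 line -6.7 rect [ 456.  -236.9] 9.9 32.4 81.9
scene 0.045 224 line -5.6 rect [ 455.2 -233.7] 59.6 14.6 0.7
scene 0.085 85 line -4.3 rect [ 456.7 -234.7] 51.8 12.7 0.7
scene 0.098 32 line -1.8 rect [ 458.2 -235.2] 12.7 24.2 80.2
side 0.045 127 line -7.9 rect [ 458.9 -232.1] 15.0 58.3 84.6
side 0.085 55 line -7.3 rect [ 454.7 -233.6] 9.8 49.9 86.9
side 0.098 20 line -6.8 rect [ 455.7 -233.4] 33.5 8.5 3.8
flange 880 ((456.4918212890625, -236.96693420410156), 23.87279510498047)
```

View pics/w6c.png

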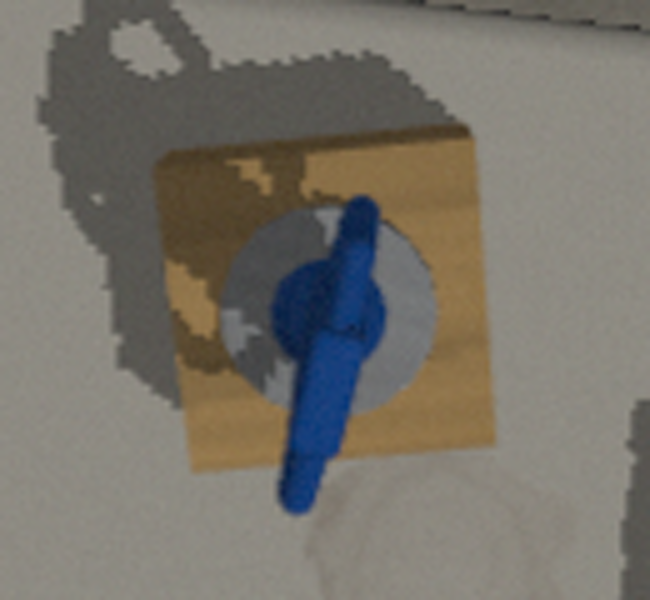

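Run:
```python
from plant import bot
from h import *
go(bot.read_state(),(.4562,-.237,.064),82.5)
```

```text
shift [ -2.1  -3.4 150.7] yaw 0.242 yang 96.4 tilt [-0.  0. -1.] j6 -1.38
```

```bash
python3 -m jog '[{"gripper":0,"x":-2,"y":-3.4,"z":20,"yaw":0.12},{"gripper":0,"x":-2,"y":-3.4,"z":50,"yaw":0.242},{"gripper":0,"x":-2,"y":-3.4,"z":90,"yaw":0.242},{"gripper":0,"x":-2,"y":-3.4,"z":130,"yaw":0.242},{"gripper":0,"x":-2,"y":-3.4,"z":150,"yaw":0.242}]'
for i in 1 2; do python3 -m jog '[{"gripper":255,"x":0,"y":0,"z":0,"yaw":0},{"gripper":255,"x":0,"y":0,"z":0,"yaw":0},{"gripper":255,"x":0,"y":0,"z":0,"yaw":0},{"gripper":255,"x":0,"y":0,"z":0,"yaw":0},{"gripper":255,"x":0,"y":0,"z":0,"yaw":0}]'; done
python3 -m jog '[{"gripper":255,"x":0,"y":0,"z":-10,"yaw":0},{"gripper":255,"x":0,"y":0,"z":-30,"yaw":0},{"gripper":255,"x":0,"y":0,"z":-55,"yaw":0},{"gripper":255,"x":0,"y":0,"z":-80,"yaw":0},{"gripper":255,"x":0,"y":0,"z":-90,"yaw":0}]'
python3 - <<'E'
from plant import bot
from h import *
go(bot.read_state(),(.5513,-.066,.155),94.6)
E
```

```text
time_s: 11.4
ee_pos: [0.4543, -0.2364, 0.0607]
ee_rot: [0.066, 0.998, 0.001, -0.002]
wrist_force: [0.4, 0.1, -0.3]
width: 0.0854
grasp_force: 0.0
time_s: 11.9
ee_pos: [0.4568, -0.2371, 0.066]
ee_rot: [0.066, 0.998, -0.0, 0.001]
wrist_force: [-0.3, 1.2, -1.1]
width: 0.0124
grasp_force: 0.0
time_s: 12.4
ee_pos: [0.4568, -0.2371, 0.0657]
ee_rot: [0.065, 0.998, -0.0, 0.001]
wrist_force: [-0.6, 2.2, 5.1]
width: 0.0094
grasp_force: 61.3
time_s: 12.9
ee_pos: [0.4568, -0.2375, 0.1574]
ee_rot: [0.066, 0.998, -0.0, 0.001]
wrist_force: [0.1, 0.6, -0.4]
width: 0.0093
grasp_force: 60.5
shift [-71.2 182.4   2.5] yaw -0.212 yang 82.5 tilt [ 0.003 -0.001 -1.   ] j6 -1.61
```

```bash
python3 -m jog '[{"gripper":255,"x":-14,"y":36,"z":-3,"yaw":-0.04},{"gripper":255,"x":-28,"y":73,"z":-6,"yaw":-0.09},{"gripper":255,"x":-43,"y":110,"z":-6,"yaw":-0.13},{"gripper":255,"x":-57,"y":146,"z":-6,"yaw":-0.17},{"gripper":255,"x":-71,"y":182,"z":-6,"yaw":-0.212}]'
python3 -m jog '[{"gripper":255,"x":0,"y":0,"z":0,"yaw":0},{"gripper":255,"x":0,"y":0,"z":0,"yaw":0},{"gripper":255,"x":0,"y":0,"z":0,"yaw":0},{"gripper":255,"x":0,"y":0,"z":0,"yaw":0},{"gripper":255,"x":0,"y":0,"z":0,"yaw":0}]'
python3 - <<'E'
from plant import bot
from h import *
s=bot.read_state();p,im,d=wimg(bot,"w7");np.savez("w7.npz",im=im,d=d)
R=Ro.from_quat(s["ee_rot"]).as_matrix();A=cloud(p,d,np.ones((420,560),bool));Q=(A-s["ee_pos"])@R*1e3
go(s,(.5513,-.066,.16),94.6)
for z in range(-45,60,5):
    m=(abs(Q[:,2]-z)<2.5)&(abs(Q[:,0])<45)&(abs(Q[:,1])<6)
    if m.sum()>5: print(z,m.sum(),Q[m].min(0).round(1),Q[m].max(0).round(1))
m=(A[:,2]>.063)&(A[:,2]<.069)&(np.hypot(A[:,0]-.551,A[:,1]+.067)<.032);T=A[m][:,:2]*1000;print("drive pts",len(T),T.min(0),T.max(0))
m=(A[:,2]>.037)&(A[:,2]<.0425)&(A[:,0]<.64)&(A[:,0]>.46)&(A[:,1]>-.15)&(A[:,1]<.06);T=(A[m][:,:2]*1000).astype(np.float32);print("deck",len(T),cv2.minAreaRect(T))
E
```

```text
time_s: 13.4
ee_pos: [0.5505, -0.0644, 0.1598]
ee_rot: [-0.041, 0.999, 0.0, -0.001]
wrist_force: [0.2, -0.6, -0.9]
width: 0.0093
grasp_force: 60.5
time_s: 13.9
ee_pos: [0.5501, -0.0667, 0.1609]
ee_rot: [-0.04, 0.999, 0.0, 0.0]
wrist_force: [-0.2, 0.6, -1.3]
width: 0.0093
grasp_force: 60.5
shift [-1.2  0.6  0.9] yaw -0.001 yang 94.6 tilt [ 0.  0. -1.] j6 -1.73
-45 55 [ -6.6   5.6 -46.7] [  8.    6.  -43.1]
-40 90 [ -9.4  -6.  -42.4] [ 11.    5.9 -37.5]
-35 1488 [-14.3  -5.9 -37.5] [ 16.1   6.  -32.5]
-30 655 [-24.4  -6.  -32.5] [ 27.2   5.9 -27.5]
-25 307 [-26.   -6.  -27.5] [ 28.7   6.  -22.5]
-20 157 [ 10.8  -5.9 -22.4] [ 30.4   6.  -17.6]
-15 156 [ 11.1  -6.  -17.5] [ 32.1   5.8 -12.5]
-10 120 [ 11.   -5.8 -12.5] [32.8  6.  -7.6]
-5 29 [10.7 -5.9 -7.4] [32.3  5.6 -2.9]
0 10 [10.8 -5.  -1.9] [12.   4.3  1.1]
5 10 [10.3 -5.2  2.8] [11.9  4.5  6.8]
10 6 [10.8 -5.3  8. ] [11.6  4.1 12.2]
20 27 [ 2.9 -5.6 17.6] [11.1  5.6 22.5]
25 153 [ 8.8 -5.7 23.3] [24.1  5.7 27.5]
30 50 [11.8 -5.7 27.5] [24.1  5.7 30.7]
drive pts 985 [525.05843937 -91.99195404] [556.45603566 -40.85127086]
deck 14925 ((549.9743041992188, -49.218055725097656), (125.08113098144531, 155.18911743164062), 4.718550205230713)
```

View pics/w7.png

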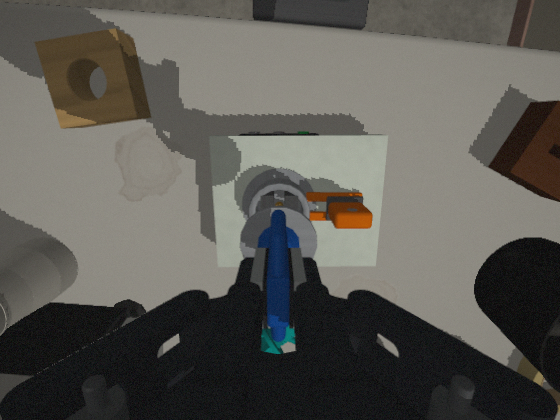

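The paddle is held upright with its flange at (280,240) over the socket, offset about 2 mm. The blade is still in place at (345,212).

```bash
python3 -m jog '[{"gripper":255,"x":-1.7,"y":0.4,"z":12,"yaw":0},{"gripper":255,"x":-1.7,"y":0.4,"z":24,"yaw":0},{"gripper":255,"x":-1.7,"y":0.4,"z":34,"yaw":0},{"gripper":255,"x":-1.7,"y":0.4,"z":41,"yaw":0},{"gripper":255,"x":-1.7,"y":0.4,"z":44,"yaw":0}]'
python3 -m jog '[{"gripper":255,"x":0,"y":0,"z":2,"yaw":0},{"gripper":255,"x":0,"y":0,"z":4,"yaw":0},{"gripper":255,"x":0,"y":0,"z":6,"yaw":0},{"gripper":255,"x":0,"y":0,"z":8,"yaw":0},{"gripper":255,"x":0,"y":0,"z":8,"yaw":0}]'
```

```text
time_s: 14.45
ee_pos: [0.5515, -0.0654, 0.1153]
ee_rot: [-0.04, 0.999, -0.0, -0.001]
wrist_force: [0.3, -0.1, -1.5]
width: 0.0091
grasp_force: 60.5
time_s: 14.95
ee_pos: [0.552, -0.0653, 0.1086]
ee_rot: [-0.04, 0.999, 0.0, -0.0]
wrist_force: [-0.2, 0.4, -2.5]
width: 0.0093
grasp_force: 60.5
```

```bash
python3 -m jog '[{"gripper":255,"x":0,"y":0,"z":1,"yaw":0},{"gripper":255,"x":0,"y":0,"z":2,"yaw":0},{"gripper":255,"x":0,"y":0,"z":3,"yaw":0},{"gripper":255,"x":0,"y":0,"z":4,"yaw":0},{"gripper":255,"x":0,"y":0,"z":4,"yaw":0}]'
python3 -m jog '[{"gripper":255,"x":0,"y":0,"z":1.5,"yaw":0},{"gripper":255,"x":0,"y":0,"z":3,"yaw":0},{"gripper":255,"x":0,"y":0,"z":4.5,"yaw":0},{"gripper":255,"x":0,"y":0,"z":5,"yaw":0},{"gripper":255,"x":0,"y":0,"z":5,"yaw":0}]'
```

```text
time_s: 15.45
ee_pos: [0.5522, -0.0654, 0.1054]
ee_rot: [-0.04, 0.999, -0.0, 0.0]
wrist_force: [-0.9, 1.8, 2.4]
width: 0.0096
grasp_force: 61.0
time_s: 15.95
ee_pos: [0.5523, -0.0654, 0.1002]
ee_rot: [-0.04, 0.999, -0.0, 0.0]
wrist_force: [-2.4, 0.7, 5.7]
width: 0.0093
grasp_force: 61.5
```

```bash
python3 -m jog '[{"gripper":255,"x":0,"y":0,"z":0.7,"yaw":0},{"gripper":255,"x":0,"y":0,"z":1.4,"yaw":0},{"gripper":255,"x":0,"y":0,"z":2.1,"yaw":0},{"gripper":255,"x":0,"y":0,"z":2.8,"yaw":0},{"gripper":255,"x":0,"y":0,"z":2.8,"yaw":0}]'
python3 -m jog '[{"gripper":255,"x":0,"y":0,"z":0.5,"yaw":0},{"gripper":255,"x":0,"y":0,"z":1,"yaw":0},{"gripper":255,"x":0,"y":0,"z":1.5,"yaw":0},{"gripper":255,"x":0,"y":0,"z":1.5,"yaw":0},{"gripper":255,"x":0,"y":0,"z":1.5,"yaw":0}]'
```

```text
time_s: 16.45
ee_pos: [0.5524, -0.0654, 0.0979]
ee_rot: [-0.04, 0.999, -0.0, 0.001]
wrist_force: [-2.9, 0.8, 7.3]
width: 0.0092
grasp_force: 61.7
time_s: 16.95
ee_pos: [0.5525, -0.0654, 0.0977]
ee_rot: [-0.041, 0.999, -0.0, 0.001]
wrist_force: [-5.4, 2.3, 13.4]
width: 0.009
grasp_force: 62.7
```

```bash
python3 -m jog '[{"gripper":255,"x":0.4,"y":0,"z":0.5,"yaw":0},{"gripper":255,"x":0.4,"y":0,"z":1,"yaw":0},{"gripper":255,"x":0.4,"y":0,"z":1.5,"yaw":0},{"gripper":255,"x":0.4,"y":0,"z":1.5,"yaw":0},{"gripper":255,"x":0.4,"y":0,"z":1.5,"yaw":0}]'
python3 - <<'E'
from plant import bot
from h import *
p,im,d=wimg(bot)
A=cloud(p,d,np.ones((420,560),bool));h=cv2.cvtColor(im,cv2.COLOR_RGB2HSV)
r=np.hypot(A[:,0]-.5515,A[:,1]+.0662);m=(r<.0235)&(r>.017)&(A[:,2]>.05)&(A[:,2]<.08);q=A[m];print("flange z",len(q),np.percentile(q[:,2],[5,50,95]).round(4))
c=np.c_[q[:,:2]-q[:,:2].mean(0),np.ones(len(q))];print("tilt",np.linalg.lstsq(c,q[:,2],rcond=None)[0].round(4))
P=cloud(p,d,masks(im)["orange"]);T=P[P[:,2]>.075];print("blade top",len(T),np.median(T,0).round(4))
side,_=bot.get_image("side");o=np.hstack([cv2.resize(im[100:340,180:420],(400,400)),cv2.resize(side[180:300,220:340],(400,400),interpolation=cv2.INTER_CUBIC)])
cv2.imwrite("pics/end.png",o[:,:,::-1])
E
```

```text
time_s: 17.45
ee_pos: [0.5525, -0.0654, 0.0977]
ee_rot: [-0.041, 0.999, -0.0, 0.002]
wrist_force: [-8.7, 4.3, 18.2]
width: 0.0093
grasp_force: 63.6
flange z 1400 [0.0672 0.0708 0.0718]
tilt [0.0385 0.0119 0.0705]
blade top 933 [ 0.5461 -0.0089  0.0837]
```

View pics/end.png

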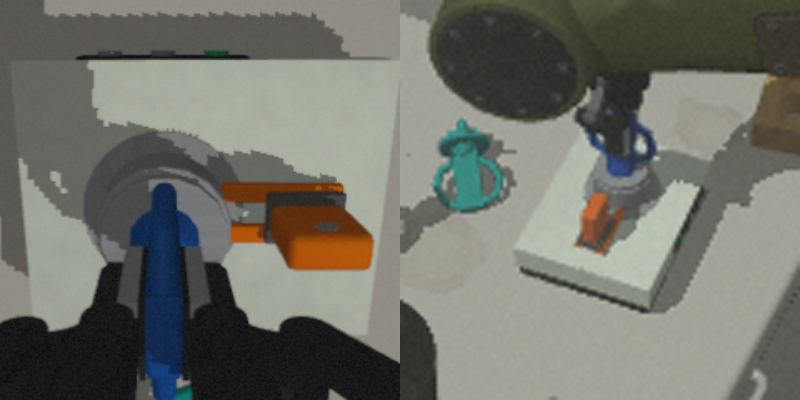

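The flange top is at z 0.071, so it sits flat on the socket. The blade is in, and the paddle is gripped and pressed with about 18 N.

```bash
python3 -c "
from plant import bot
print(bot.job_done())"
```

```text
the job is handed in; nothing more can be done
None
```

I handed the job in after about 17.5 s of robot time: the locking blade is fully down in its slot and released, and the paddle is meshed, home against the spring, and still gripped and pressed with about 18 N; no verdict was returned.

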